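# Set up the dust box: visor to 45 degrees, air valve two turns open

### The job

Get the carver's dust box ready for work: first lift its clear visor by the black bow handle until it stands open at 45 degrees, where its stiff hinges hold it, and let go of it. Then take the red handle of the blue handwheel on the extractor's air valve, screw the valve clockwise right down to its stop, back it off exactly two full turns, and finish still gripping the red handle, ready to shut it. Leave the bur block, the jar and the bone blank where they are.

Things in the scene. Friction and masses are not known exactly. Their poses are not given: they have to be found in the camera images.
- dustbox: Fixed dust box: white sheet-steel tray box, 260 mm deep (its own x) by 340 mm wide (its own y) by 120 mm high, standing on the bench. Origin: centre of its underside; its -x side faces the robot, z up. Its top is closed by the clear visor, which is hinged along the far (+x) rim. A 60 mm pipe stub leaves the far side.
- visor (a joint): Angle of the visor above level, rad: 0 = closed and flat on the box, grows as its near edge is raised; 0.785 = open at 45 degrees; range 0 to 1.75. Starts shut or a little ajar. The friction hinges hold it wherever it is left; lifting takes about 5 to 8 N at the handle.
- visor_hinge (a point): Middle of the visor's hinge line, which runs along the dust box's y axis: 122 mm to +x of the box's origin and 126 mm above the bench. Axes as the dust box. The visor is a 10 mm aluminium frame with a clear pane, 252 mm from hinge line to near edge, 340 mm wide, about 0.5 kg.
- visor_handle (a point): Middle of the black bow handle on the visor's near edge: a round bar 10 mm thick, 120 mm long, parallel to the hinge line, centre 35 mm above the frame's upper face; 239 mm from the hinge line along the visor and 40 mm off the plane through it. Axes turn with the visor. Can be pinched from above; the bar can turn between the fingers as the visor rises.
- valve: Fixed brass globe valve in a steel air pipe that rises from a flange on the bench, runs level at 55 mm height along the valve's own y axis and goes down again into a second flange (flanges 60 mm wide, 210 mm apart). Origin: on the bench, directly below the vertical stem; z up.
- wheel_hub (a point): Top of the handwheel's hub, on the vertical stem axis, 155 mm above the bench. The stem does not rise. The blue handwheel is 112 mm across, with four spokes and a 12 mm thick rim whose upper face is 151 mm above the bench.
- wheel (a joint): How far the valve is open, as handwheel rotation in rad: 0 = shut, hard against the stop; grows as the wheel turns counter-clockwise seen from above (opening); 6.283 is one turn. Clockwise from above closes. Range 0 to 24. Friction keeps it where it is left; turning takes about 4 N at the handle. It starts 0.2 to 0.9 turns open.
- handle: Red revolving crank handle standing upright on the wheel's rim, its centre line 50 mm from the stem axis: a cylinder 21 mm thick and 56 mm high, spinning freely on its own vertical pin. Origin: its centre, 187 mm above the bench; z up.
- bur_block: Bystander, loose: wooden block 60 x 100 x 28 mm with small steel burs standing in it, 53 mm high over all, near the valve. Origin: centre of its underside.
- jar: Bystander, loose: amber glass jar with blue lid, 60 mm across, 75 mm high, near the valve. Origin: centre of its underside.
- bone_blank: Bystander, loose: flat ivory-coloured knife-handle blank, 32 x 115 x 14 mm, on the bench before the dust box. Origin: centre of its underside.

How it is judged (in metres and radians):
On the way, in this order (a step that is already met when the one before it is completed fails the run):
1. the visor stands open at 45 degrees (37 to 53) and has been let go (value of joint visor between 0.645 and 0.925 rad and distance between the grasp point and visor_handle above 0.06 m), for 0.3 s.
2. the valve is screwed shut against its stop (value of joint wheel below 0.1 rad), for 0.1 s.
At the end, for the whole second after the job is handed in: The valve is two turns (12.57 rad) open from its stop, within 15 degrees; the fingers still grip the red handle (more than 10 N on it, tool point within 45 mm of its centre); the visor still stands at 45 degrees, within 8 degrees (value of joint wheel between 12.306 and 12.826 rad and contact force between the fingers and handle above 10 N and distance between the grasp point and handle below 0.045 m and value of joint visor between 0.645 and 0.925 rad); the arm keeps its last pose, push and grip.
It fails at once if the bur block is pushed more than 25 mm (distance of bur_block from where it was at the start of the episode above 0.025 m).
It fails at once if the jar is pushed more than 25 mm (distance of jar from where it was at the start of the episode above 0.025 m).
It fails at once if the bone blank is pushed more than 25 mm (distance of bone_blank from where it was at the start of the episode above 0.025 m).
It also fails if it takes over 67 s, if anything falls off the work surface, if the arm or the gripper's body presses on something with over 40 N, if the wrist force passes 120 N, or if a joint passes its speed limit or range.

### The arm

A 7-joint arm with a two-finger parallel gripper is mounted at the origin on the work surface. World frame = base frame: x ahead of the robot, y to its left, z up, the work surface at z = 0. Lengths are in mm, angles in rad, forces in N, time in s.
With the tool pointing down it reaches from about 425 to 875 mm from the base axis. Payload 8.4 kg.
Tool frame: the origin (TCP) lies between the finger pads, 19 mm behind the fingertips; this is the grasp point; z points along the fingers, y is the line along which they close (so a half turn about z gives the same grasp; the last joint's range is limited). The gripper opens to 85 mm and grips with 20 to 120 N. Pads are 22 mm wide; open, the fingers measure 114 mm over their backs; the gripper's body (76 mm by 85 mm) begins 54 mm behind the grasp point. The pads swing forward as they close: fully open they stand 13 mm farther back than shut.
Start: joints at [1.123, 0.333, 0.04, 1.465, -0.013, 1.343, -0.059], TCP at [222.127, -610.839, 250.008] pointing down, gripper open.
Joint ranges: [-2.58, 2.58], [-0.38, 2.09], [-1.3, 1.39], [0.25, 2.4], [-1.5, 4.64], [0.08, 2.09], [-2.65, 2.65]. Speed limits (rad/s): [2.22, 2.22, 2.79, 2.79, 3.14, 3.14, 3.14].

### API

Orientations are given as a rotation vector (axis times angle).
In Python, from cell import env gives the robot as it stands.
- The arm moves only by the tool send_rows, never from a script. Its argument "rows" is a list of rows, each an object of numbers: "tx", "ty", "tz": the shift along the tool's x, y, z each as a share of 100 mm, from -1 to 1; "roll": the turn about the tool's z as a share of 90 degrees, from -1 to 1; "grip": the closure, from 0 (fully open) to 1 (shut). In form: [{"tx": .., "ty": .., "tz": .., "roll": .., "grip": ..}, ...]. A call has 1 to 10 rows; each row is the pose to reach, as a shift and turn from the pose commanded when the call began, along the tool's axes at that moment; what a row does not reach only later rows make up. A row lasts 1/12 s, in which the tool goes at most 41.7 mm and 7.16 degrees, less where a joint would pass 70% of its speed; a pose out of reach is approached as far as the arm can. A call with a number of a shift or a turn outside -1 to 1 is refused whole. A call with a gripper value outside its range is refused whole. The fingers move at their own pace and stop on an object; the grip force is fixed at half the most. Time passes only in rows, so rows that repeat a pose let the fingers close. It gives the time, the measured TCP pose, the force, the opening and the grip force at its end, in the units of the state.
- env.state(): the state, without advancing time (a new reading comes with each control period).
- env.snapshot(name): name is "scene" or "top" or "wrist"; returns the picture (400x640x3 uint8, red, green, blue); there is no depth.
- env.camera_params(name): a dict with "K" (3x3 intrinsics, pixels), "T" (4x4, takes a point from camera to world coordinates). Camera axes: x right, y down, z forward; pixel columns grow to the right and rows downward; lengths in mm; the calibration is good to about 2 mm. A picture is of the moment at which its call begins: read the wrist's pose just before it. camera_params takes no time and is no camera call; for the wrist camera it gives the pose at the moment of the call.
- env.finish_job(): hands the job in; it is judged then, once.
The state is a dict: "t": time; "qpos": joint angles; "qd": joint speeds; "joint_torque": joint torques, N m; "ee_pos": TCP position; "tool_rot": TCP orientation; "force": force on the tool from outside, world axes, zero at the start; "moment": the same for the moment, N m; "gripper_width": finger opening in mm; "grip_force": force on a finger pad.
Only numpy, scipy, OpenCV 4.12 (cv2) and the standard library are available. Lean on these libraries where they do the work, as an engineer would, in place of code of your own. Each camera call takes 0.05 s, during which the arm holds its last target. There are 200 camera calls.

## Working session

There is one attempt and no reset: what is moved stays moved. The work goes in short steps, Python scripts to look and compute and a tool call to move; the robot and the scene stay as the last step left them, time stands still between calls to the robot, and variables do not carry over. Pictures are saved under pics/ and viewed, at most 10 in all, crops included, and the job is handed in when it is done.

Besides the shell and the picture viewer there is one more tool, called after ">>>" by a JSON object that holds its "method" and its "body". send_rows: Moves the arm, as the interface text tells. Its arguments: {"type":"object","properties":{"rows":{"type":"array"}},"required":["rows"]}

```bash
mkdir -p pics
python3 - <<'E'
from cell import env
import cv2
s=env.state();print({k:s[k] for k in('t','qpos','ee_pos','tool_rot','gripper_width')})
for n in('scene','top'):
    p=env.camera_params(n);print(n,p['K'].tolist(),p['T'].round(4).tolist())
    cv2.imwrite(f'pics/{n}0.png',env.snapshot(n)[:,:,::-1])
E
```

```text
{'t': 0.0, 'qpos': array([ 1.12278482,  0.33388904,  0.03990488,  1.46628445, -0.01339132,
        1.34333057, -0.05850908]), 'ee_pos': array([ 221.96002213, -610.45847763,  249.12937712]), 'tool_rot': array([-3.09238003e+00, -5.44778648e-01,  6.46670818e-04]), 'gripper_width': 85.34102332754983}
scene [[494.56352815643714, 0.0, 322.7716152311835], [0.0, 494.56352815643714, 205.41193542501256], [0.0, 0.0, 1.0]] [[-0.5251, 0.5452, -0.6535, 1274.3235], [0.8509, 0.3508, -0.3911, 427.064], [0.016, -0.7614, -0.6481, 875.3125], [0.0, 0.0, 0.0, 1.0]]
top [[473.1355533574033, 0.0, 325.3751014531547], [0.0, 473.1355533574033, 196.53041691702475], [0.0, 0.0, 1.0]] [[-0.0189, -0.9977, 0.0649, 467.4295], [-0.9998, 0.0193, 0.006, -11.3106], [-0.0072, -0.0648, -0.9979, 1367.0147], [0.0, 0.0, 0.0, 1.0]]
```

View pics/scene0.png

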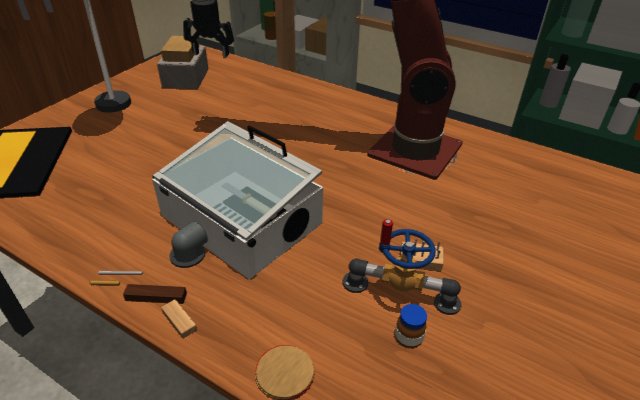

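View pics/top0.png

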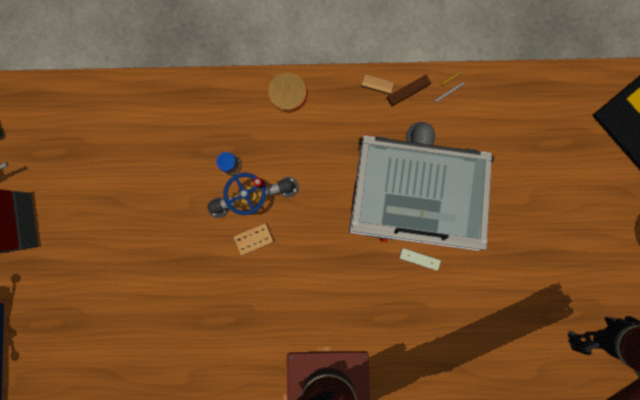

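The scene view shows the bow handle at about (268,142), the red handle at (386,233) and the wheel hub at about (407,248). In the top view the bow is at about (421,234), the wheel at (245,195) and the red handle at (260,183). I'll zoom in next.

Run:
```python
import cv2,numpy as np
s=cv2.imread('pics/scene0.png');t=cv2.imread('pics/top0.png')
def c(im,x,y,w,h,k=5):return cv2.resize(im[y:y+h,x:x+w],None,fx=k,fy=k,interpolation=cv2.INTER_CUBIC)
a=np.hstack([c(s,230,115,80,60),c(t,385,205,80,60)]);b=np.hstack([c(s,360,210,80,60),c(t,205,160,80,60)])
cv2.imwrite('pics/m.png',np.vstack([a,b]))
```

```text
(no output)
```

View pics/m.png

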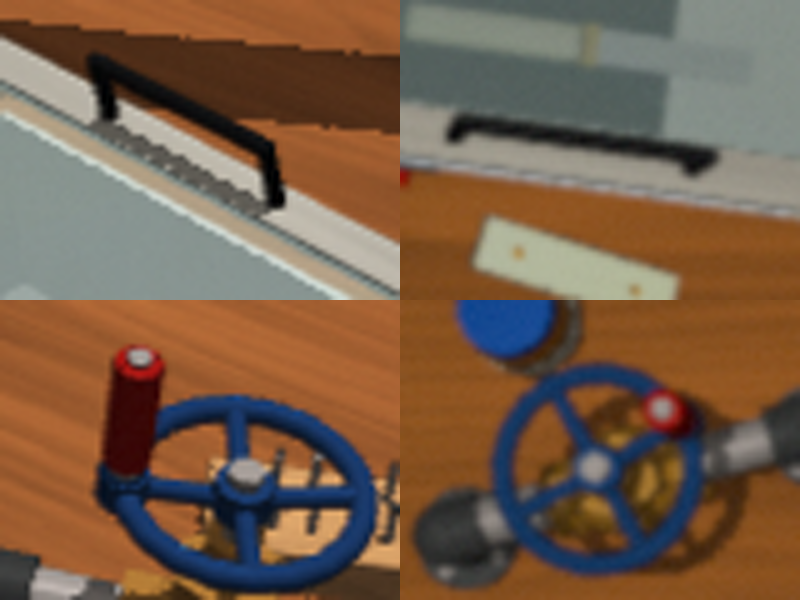

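```bash
cat > h.py <<'E'
import numpy as np,cv2
from cell import env
def tri(a,b,n1='scene',n2='top'):
    P=[]
    for n in(n1,n2):
        p=env.camera_params(n);P.append(p['K']@np.linalg.inv(p['T'])[:3])
    X=cv2.triangulatePoints(P[0],P[1],np.array(a,float),np.array(b,float));return (X[:3]/X[3]).ravel()
def plane(px,z,n='top'):
    p=env.camera_params(n);d=p['T'][:3,:3]@np.linalg.inv(p['K'])@[*px,1];o=p['T'][:3,3]
    return o+d*(z-o[2])/d[2]
E
python3 - <<'E'
from h import *
np.set_printoptions(precision=1,suppress=True)
l=tri((283.6,144.6),(396.6,229.8));r=tri((248.8,127),(447.4,236.2))
print('bow',l,r,np.linalg.norm(l-r),(l+r)/2,'yaw',np.degrees(np.arctan2((l-r)[1],(l-r)[0]))-90)
print('red top',tri((387.8,221.4),(257.4,182)));print('hub',tri((409,244),(244.2,193.4)))
print('far corners',plane((362,138),131),plane((493,154),131))
from scipy.spatial.transform import Rotation as R
print(R.from_rotvec(env.state()['tool_rot']).as_matrix().round(3))
p=env.camera_params('wrist');print(p['K'],p['T'])
E
```

```text
bow [ 457.9 -176.5  206.9] [ 439.4 -299.2  206.1] 124.04480663151362 [ 448.6 -237.8  206.5] yaw -8.590251689213645
red top [580.7 162.4 214.9]
hub [557.7 205.9 155.6]
far corners [ 700.6 -103.4  131. ] [ 651.2 -446.2  131. ]
[[ 0.9  0.3 -0. ]
 [ 0.3 -0.9  0. ]
 [-0.  -0.  -1. ]]
[[345.2   0.  317.7]
 [  0.  345.2 192.1]
 [  0.    0.    1. ]] [[   0.3   -0.9   -0.3  290.4]
 [  -0.9   -0.3   -0.1 -585.8]
 [  -0.     0.3   -1.   372.9]
 [   0.     0.     0.     1. ]]
```

>>> {"method": "send_rows", "body": {"rows": [{"tx": 0.3, "ty": -0.24, "tz": -0.4, "roll": -0.07, "grip": 0}, {"tx": 0.6, "ty": -0.48, "tz": -0.4, "roll": -0.14, "grip": 0}, {"tx": 1, "ty": -0.8, "tz": -0.4, "roll": -0.22, "grip": 0}, {"tx": 1, "ty": -0.8, "tz": -0.4, "roll": -0.68, "grip": 0}, {"tx": 1, "ty": -0.8, "tz": -0.4, "roll": -0.68, "grip": 0}, {"tx": 1, "ty": -0.8, "tz": -0.4, "roll": -0.68, "grip": 0}, {"tx": 1, "ty": -0.8, "tz": -0.4, "roll": -0.68, "grip": 0}, {"tx": 1, "ty": -0.8, "tz": -0.4, "roll": -0.68, "grip": 0}, {"tx": 1, "ty": -0.8, "tz": -0.4, "roll": -0.68, "grip": 0}, {"tx": 1, "ty": -0.8, "tz": -0.4, "roll": -0.68, "grip": 0}]}}

```text
t: 0.93
ee_pos: [288.6, -501.3, 289.6]
tool_rot: [-2.38, -2.049, -0.0]
force: [-0.5, 0.7, 0.2]
gripper_width: 85.4
grip_force: 0.0
```

```bash
cat >> h.py <<'E'
from scipy.spatial.transform import Rotation as R
np.set_printoptions(precision=2,suppress=True)
def show(*targets):
    s=env.state();M=R.from_rotvec(s['tool_rot']).as_matrix()
    print('t %.2f'%s['t'],s['ee_pos'],'xaz %.1f'%np.degrees(np.arctan2(M[1,0],M[0,0])),'F',s['force'],'w %.1f g %.1f'%(s['gripper_width'],s['grip_force']),'tilt',M[:,2])
    for T in targets: print(T,'->',M.T@(np.array(T)-s['ee_pos'])/100)
E
python3 -c "
from h import *
show((448.6,-237.8,290))"
```

```text
t 0.93 [ 288.63 -501.31  289.63] xaz 81.5 F [-0.5   0.68  0.18] w 85.4 g 0.0 tilt [-0.  0. -1.]
(448.6, -237.8, 290) -> [ 2.84  1.19 -0.  ]
```

>>> {"method": "send_rows", "body": {"rows": [{"tx": 0.35, "ty": 0.14, "tz": 0, "roll": 0, "grip": 0}, {"tx": 0.7, "ty": 0.28, "tz": 0, "roll": 0, "grip": 0}, {"tx": 1, "ty": 0.4, "tz": 0, "roll": 0, "grip": 0}]}}

```text
t: 1.18
ee_pos: [344.3, -407.0, 289.6]
tool_rot: [-2.39, -2.038, -0.001]
force: [1.5, 0.5, -0.6]
gripper_width: 84.9
grip_force: 0.0
```

>>> {"method": "send_rows", "body": {"rows": [{"tx": 0.35, "ty": 0.14, "tz": 0, "roll": 0, "grip": 0}, {"tx": 0.7, "ty": 0.28, "tz": 0, "roll": 0, "grip": 0}, {"tx": 0.95, "ty": 0.4, "tz": 0, "roll": 0, "grip": 0}]}}

```text
t: 1.43
ee_pos: [399.0, -317.8, 290.1]
tool_rot: [-2.387, -2.042, -0.001]
force: [0.9, -0.2, -0.1]
gripper_width: 85.2
grip_force: 0.0
```

>>> {"method": "send_rows", "body": {"rows": [{"tx": 0.3, "ty": 0.13, "tz": 0, "roll": 0, "grip": 0}, {"tx": 0.6, "ty": 0.26, "tz": 0, "roll": 0, "grip": 0}, {"tx": 0.89, "ty": 0.39, "tz": 0, "roll": 0, "grip": 0}, {"tx": 0.89, "ty": 0.39, "tz": 0, "roll": 0, "grip": 0}, {"tx": 0.89, "ty": 0.39, "tz": 0, "roll": 0, "grip": 0}, {"tx": 0.89, "ty": 0.39, "tz": 0, "roll": 0, "grip": 0}]}}

```text
t: 1.93
ee_pos: [449.6, -239.5, 289.8]
tool_rot: [-2.388, -2.041, 0.001]
force: [-0.3, 0.2, 0.1]
gripper_width: 85.5
grip_force: 0.0
```

Run:
```python
from h import *
show((448.6,-237.8,211))
p=env.camera_params('wrist');print(p['T'],p['K'][0,0])
im=env.snapshot('wrist')[:,:,::-1];cv2.imwrite('pics/w1.png',im)
P=np.linalg.inv(p['T'])
for X in((457.9,-176.5,206.9),(439.4,-299.2,206.1)):
    c=p['K']@(P@[*X,1])[:3];print(c[:2]/c[2])
```

```text
t 1.93 [ 449.57 -239.51  289.84] xaz 81.0 F [-0.34  0.18  0.09] w 85.5 g 0.0 tilt [-0. -0. -1.]
(448.6, -237.8, 211) -> [ 0.02 -0.01  0.79]
[[   0.99   -0.15   -0.04  460.46]
 [  -0.16   -0.95   -0.28 -167.2 ]
 [  -0.      0.29   -0.96  413.48]
 [   0.      0.      0.      1.  ]] 345.22166035897595
[315.93 105.63]
[317.32 291.65]
```

View pics/w1.png

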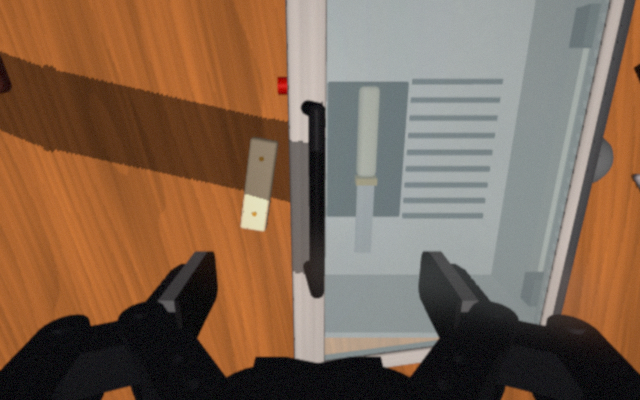

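The wrist view shows the bar running from (315,105) to (317,293), which matches the projected points. The fingers straddle it, so I'm going down.

>>> {"method": "send_rows", "body": {"rows": [{"tx": 0, "ty": -0.01, "tz": 0.3, "roll": 0, "grip": 0}, {"tx": 0, "ty": -0.01, "tz": 0.55, "roll": 0, "grip": 0}, {"tx": 0, "ty": -0.01, "tz": 0.78, "roll": 0, "grip": 0}, {"tx": 0, "ty": -0.01, "tz": 0.78, "roll": 0, "grip": 0.5}, {"tx": 0, "ty": -0.01, "tz": 0.78, "roll": 0, "grip": 1}, {"tx": 0, "ty": -0.01, "tz": 0.78, "roll": 0, "grip": 1}, {"tx": 0, "ty": -0.01, "tz": 0.78, "roll": 0, "grip": 1}, {"tx": 0, "ty": -0.01, "tz": 0.78, "roll": 0, "grip": 1}, {"tx": 0, "ty": -0.01, "tz": 0.78, "roll": 0, "grip": 1}, {"tx": 0, "ty": -0.01, "tz": 0.78, "roll": 0, "grip": 1}]}}

```text
t: 2.82
ee_pos: [448.7, -239.1, 212.7]
tool_rot: [2.386, 2.044, -0.001]
force: [-4.6, 1.1, 2.6]
gripper_width: 7.7
grip_force: 58.6
```

>>> {"method": "send_rows", "body": {"rows": [{"tx": 0, "ty": 0, "tz": 0, "roll": 0, "grip": 1}, {"tx": 0, "ty": 0, "tz": 0, "roll": 0, "grip": 1}, {"tx": 0, "ty": 0, "tz": 0, "roll": 0, "grip": 1}, {"tx": 0, "ty": 0, "tz": 0, "roll": 0, "grip": 1}]}}

```text
t: 3.15
ee_pos: [448.5, -239.1, 212.0]
tool_rot: [-2.386, -2.043, 0.001]
force: [-4.3, 0.9, 3.5]
gripper_width: 7.6
grip_force: 58.6
```

Run:
```python
from h import *
show()
r=242.3;a=np.arcsin(80.5/r)
for i,b in enumerate(np.linspace(a,np.radians(54.5),17)):
    print(i,'ty %.3f tz %.3f'%(r*(np.cos(a)-np.cos(b))/100,-r*(np.sin(b)-np.sin(a))/100))
```

```text
t 3.15 [ 448.5  -239.07  212.05] xaz 81.2 F [-4.26  0.94  3.52] w 7.6 g 58.6 tilt [-0. -0. -1.]
0 ty 0.000 tz -0.000
1 ty 0.032 tz -0.087
2 ty 0.068 tz -0.172
3 ty 0.107 tz -0.257
4 ty 0.150 tz -0.339
5 ty 0.195 tz -0.420
6 ty 0.243 tz -0.499
7 ty 0.295 tz -0.576
8 ty 0.349 tz -0.652
9 ty 0.406 tz -0.725
10 ty 0.466 tz -0.795
11 ty 0.529 tz -0.864
12 ty 0.594 tz -0.930
13 ty 0.662 tz -0.993
14 ty 0.732 tz -1.054
15 ty 0.804 tz -1.112
16 ty 0.878 tz -1.168
```

>>> {"method": "send_rows", "body": {"rows": [{"tx": 0, "ty": 0.03, "tz": -0.09, "roll": 0, "grip": 1}, {"tx": 0, "ty": 0.07, "tz": -0.17, "roll": 0, "grip": 1}, {"tx": 0, "ty": 0.11, "tz": -0.26, "roll": 0, "grip": 1}, {"tx": 0, "ty": 0.15, "tz": -0.34, "roll": 0, "grip": 1}, {"tx": 0, "ty": 0.195, "tz": -0.42, "roll": 0, "grip": 1}, {"tx": 0, "ty": 0.24, "tz": -0.5, "roll": 0, "grip": 1}, {"tx": 0, "ty": 0.295, "tz": -0.575, "roll": 0, "grip": 1}, {"tx": 0, "ty": 0.35, "tz": -0.65, "roll": 0, "grip": 1}, {"tx": 0, "ty": 0.35, "tz": -0.65, "roll": 0, "grip": 1}]}}

```text
t: 3.9
ee_pos: [483.1, -244.5, 278.8]
tool_rot: [-2.385, -2.043, 0.003]
force: [-12.2, 1.9, 9.0]
gripper_width: 7.7
grip_force: 59.9
```

```bash
python3 -c "
from h import *
show()
cv2.imwrite('pics/s2.png',cv2.resize(env.snapshot('scene')[40:300,100:440,::-1],None,fx=2,fy=2))"
```

```text
t 3.90 [ 483.07 -244.47  278.85] xaz 81.2 F [-12.18   1.92   9.05] w 7.7 g 59.9 tilt [-0.  0. -1.]
```

View pics/s2.png

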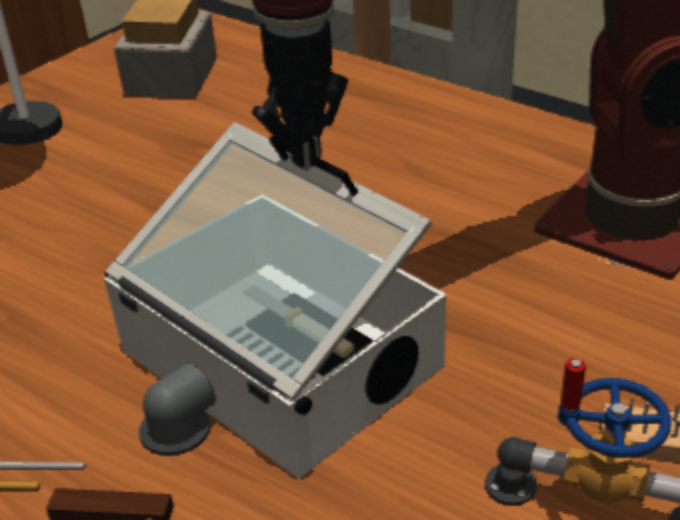

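The visor is rising with the gripper. The remaining force is radial and small, so I'll ease outward slightly and carry on.

>>> {"method": "send_rows", "body": {"rows": [{"tx": 0, "ty": 0.04, "tz": -0.08, "roll": 0, "grip": 1}, {"tx": 0, "ty": 0.1, "tz": -0.15, "roll": 0, "grip": 1}, {"tx": 0, "ty": 0.16, "tz": -0.22, "roll": 0, "grip": 1}, {"tx": 0, "ty": 0.22, "tz": -0.29, "roll": 0, "grip": 1}, {"tx": 0, "ty": 0.29, "tz": -0.36, "roll": 0, "grip": 1}, {"tx": 0, "ty": 0.36, "tz": -0.42, "roll": 0, "grip": 1}, {"tx": 0, "ty": 0.43, "tz": -0.48, "roll": 0, "grip": 1}, {"tx": 0, "ty": 0.5, "tz": -0.53, "roll": 0, "grip": 1}, {"tx": 0, "ty": 0.5, "tz": -0.53, "roll": 0, "grip": 1}]}}

```text
t: 4.7
ee_pos: [534.5, -252.5, 331.5]
tool_rot: [2.384, 2.043, 0.001]
force: [-0.3, -3.5, -0.3]
gripper_width: 6.9
grip_force: 60.0
```

>>> {"method": "send_rows", "body": {"rows": [{"tx": 0, "ty": 0, "tz": 0, "roll": 0, "grip": 0.85}, {"tx": 0, "ty": 0, "tz": 0, "roll": 0, "grip": 0.7}, {"tx": 0, "ty": 0, "tz": 0, "roll": 0, "grip": 0.6}, {"tx": 0, "ty": 0, "tz": 0, "roll": 0, "grip": 0.6}]}}

```text
t: 5.03
ee_pos: [533.2, -251.4, 330.7]
tool_rot: [2.384, 2.044, 0.002]
force: [-0.3, -0.3, -0.5]
gripper_width: 34.3
grip_force: 0.0
```

```bash
python3 -c "
from h import *
show()
a=env.snapshot('scene')[40:240,100:340,::-1];p=env.camera_params('wrist');print(repr(p['T']));b=env.snapshot('wrist')[:,:,::-1]
cv2.imwrite('pics/s3.png',np.hstack([cv2.resize(a,(480,400)),b[:,160:480]]))"
```

```text
t 5.03 [ 533.24 -251.43  330.7 ] xaz 81.2 F [-0.25 -0.31 -0.45] w 34.3 g 0.0 tilt [ 0. -0. -1.]
array([[   0.99,   -0.15,   -0.04,  543.61],
       [  -0.15,   -0.95,   -0.28, -179.22],
       [   0.  ,    0.29,   -0.96,  454.25],
       [   0.  ,    0.  ,    0.  ,    1.  ]])
```

View pics/s3.png

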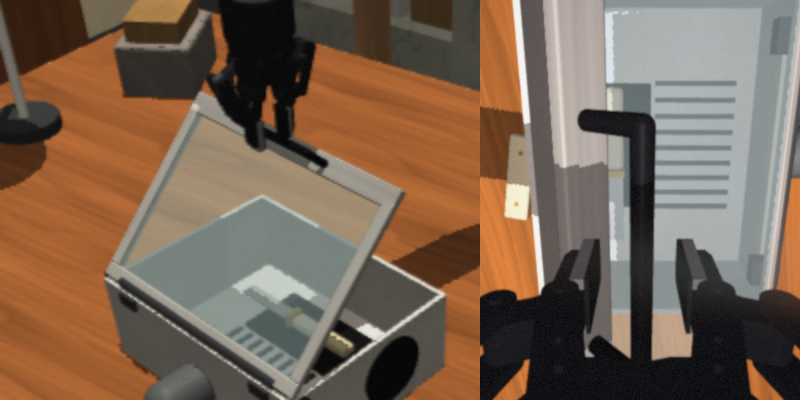

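The left panel shows the visor standing at about 45° with the fingers open. In the right panel the bar is free between the pads, with its bar end near (640,120). I'm withdrawing straight up, then crossing over.

>>> {"method": "send_rows", "body": {"rows": [{"tx": 0, "ty": 0, "tz": -0.25, "roll": 0, "grip": 0.6}, {"tx": 0, "ty": 0, "tz": -0.6, "roll": 0, "grip": 0.6}, {"tx": 0, "ty": 0, "tz": -0.9, "roll": 0, "grip": 0.3}, {"tx": 0, "ty": 0, "tz": -0.9, "roll": 0, "grip": 0}, {"tx": 0, "ty": 0, "tz": -0.9, "roll": 0, "grip": 0}, {"tx": 0, "ty": 0, "tz": -0.9, "roll": 0, "grip": 0}, {"tx": 0, "ty": 0, "tz": -0.9, "roll": 0, "grip": 0}, {"tx": 0, "ty": 0, "tz": -0.9, "roll": 0, "grip": 0}]}}

```text
t: 5.8
ee_pos: [532.5, -251.9, 418.7]
tool_rot: [-2.384, -2.043, 0.001]
force: [0.9, 0.7, -0.1]
gripper_width: 85.2
grip_force: 0.0
```

>>> {"method": "send_rows", "body": {"rows": [{"tx": 0.3, "ty": 0, "tz": 0, "roll": 0, "grip": 0}, {"tx": 0.6, "ty": 0, "tz": 0, "roll": 0, "grip": 0}, {"tx": 0.95, "ty": 0, "tz": 0, "roll": 0, "grip": 0}]}}

```text
t: 6.05
ee_pos: [547.0, -158.4, 418.9]
tool_rot: [-2.388, -2.04, 0.002]
force: [0.8, 0.8, 1.6]
gripper_width: 85.9
grip_force: 0.0
```

>>> {"method": "send_rows", "body": {"rows": [{"tx": 0.3, "ty": 0, "tz": 0, "roll": 0, "grip": 0}, {"tx": 0.6, "ty": 0, "tz": 0, "roll": 0, "grip": 0}, {"tx": 0.95, "ty": 0, "tz": 0, "roll": 0, "grip": 0}]}}

```text
t: 6.3
ee_pos: [561.7, -63.8, 419.3]
tool_rot: [-2.387, -2.042, 0.002]
force: [0.6, -0.6, -0.3]
gripper_width: 85.4
grip_force: 0.0
```

>>> {"method": "send_rows", "body": {"rows": [{"tx": 0.3, "ty": 0, "tz": 0.1, "roll": 0, "grip": 0}, {"tx": 0.6, "ty": 0, "tz": 0.3, "roll": 0, "grip": 0}, {"tx": 0.95, "ty": 0, "tz": 0.5, "roll": 0, "grip": 0}]}}

```text
t: 6.55
ee_pos: [576.6, 30.2, 369.3]
tool_rot: [2.386, 2.042, 0.0]
force: [0.4, 0.0, -1.1]
gripper_width: 85.4
grip_force: 0.0
```

```bash
python3 -c "
from h import *
show((580.7,162.4,300));print(env.state()['qpos'])"
```

```text
t 6.55 [576.65  30.21 369.3 ] xaz 81.1 F [ 0.44  0.02 -1.14] w 85.4 g 0.0 tilt [ 0. -0. -1.]
(580.7, 162.4, 300) -> [ 1.31 -0.16  0.69]
[ 0.37  0.2  -0.59  1.42  0.11  1.55 -0.37]
```

>>> {"method": "send_rows", "body": {"rows": [{"tx": 0.3, "ty": -0.05, "tz": 0.1, "roll": 0, "grip": 0}, {"tx": 0.6, "ty": -0.1, "tz": 0.25, "roll": 0, "grip": 0}, {"tx": 0.8, "ty": -0.16, "tz": 0.4, "roll": 0, "grip": 0}]}}

```text
t: 6.8
ee_pos: [572.3, 114.6, 328.6]
tool_rot: [-2.382, -2.046, 0.0]
force: [0.4, 0.6, -0.0]
gripper_width: 85.5
grip_force: 0.0
```

>>> {"method": "send_rows", "body": {"rows": [{"tx": 0.25, "ty": 0, "tz": 0.15, "roll": 0, "grip": 0}, {"tx": 0.5, "ty": 0, "tz": 0.29, "roll": 0, "grip": 0}, {"tx": 0.5, "ty": 0, "tz": 0.29, "roll": 0, "grip": 0}, {"tx": 0.5, "ty": 0, "tz": 0.29, "roll": 0, "grip": 0}, {"tx": 0.5, "ty": 0, "tz": 0.29, "roll": 0, "grip": 0}]}}

```text
t: 7.22
ee_pos: [580.6, 159.9, 300.7]
tool_rot: [-2.386, -2.044, 0.002]
force: [0.0, 0.5, -0.2]
gripper_width: 85.3
grip_force: 0.0
```

Run:
```python
from h import *
show((580.7,162.4,190))
p=env.camera_params('wrist');im=env.snapshot('wrist')[:,:,::-1].copy()
P=np.linalg.inv(p['T'])
for X in((580.7,162.4,214.9),(557.7,205.9,155.6)):
    c=p['K']@(P@[*X,1])[:3];c=c[:2]/c[2];print(c);cv2.drawMarker(im,tuple(int(v) for v in c.round()),(0,255,0),0,10)
cv2.imwrite('pics/w4.png',im)
t=env.snapshot('scene')[:,:,::-1];cv2.imwrite('pics/s4.png',t)
```

```text
t 7.22 [580.65 159.95 300.66] xaz 81.2 F [ 0.01  0.46 -0.19] w 85.3 g 0.0 tilt [-0. -0. -1.]
(580.7, 162.4, 190) -> [ 0.03 -0.    1.11]
[317.96 203.65]
[279.86 130.56]
```

View pics/w4.png

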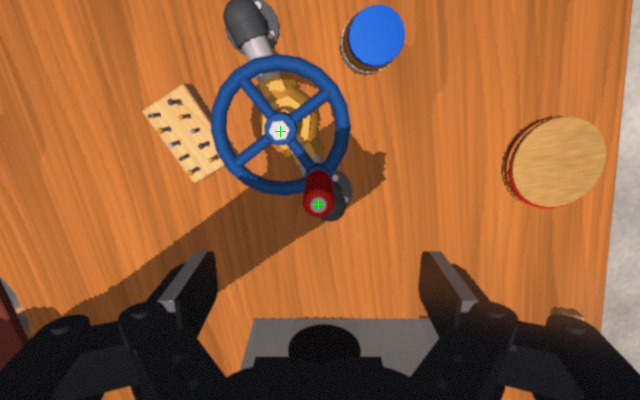

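View pics/s4.png

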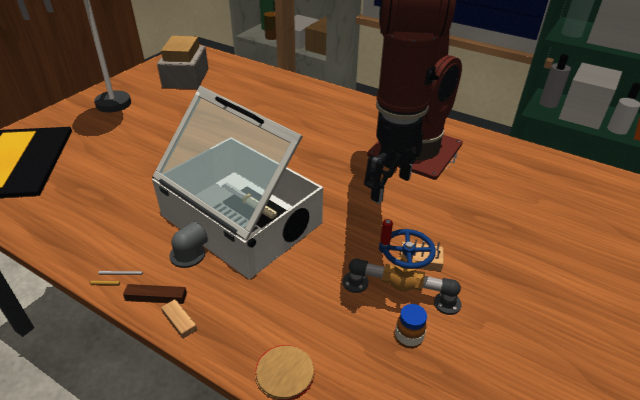

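The wrist view confirms the red handle at (318,204) and the hub at (280,131), both right on the projected marks. The scene view shows the visor standing open, with its bow at about (240,110). Going down to grip.

>>> {"method": "send_rows", "body": {"rows": [{"tx": 0.02, "ty": 0, "tz": 0.3, "roll": 0, "grip": 0}, {"tx": 0.02, "ty": 0, "tz": 0.6, "roll": 0, "grip": 0}, {"tx": 0.02, "ty": 0, "tz": 0.9, "roll": 0, "grip": 0}, {"tx": 0.02, "ty": 0, "tz": 1, "roll": 0, "grip": 0}]}}

```text
t: 7.65
ee_pos: [579.7, 160.4, 197.4]
tool_rot: [-2.387, -2.041, 0.007]
force: [-0.3, 0.2, 0.2]
gripper_width: 85.6
grip_force: 0.0
```

>>> {"method": "send_rows", "body": {"rows": [{"tx": 0, "ty": 0, "tz": 0.11, "roll": 0, "grip": 0}, {"tx": 0, "ty": 0, "tz": 0.11, "roll": 0, "grip": 1}, {"tx": 0, "ty": 0, "tz": 0.11, "roll": 0, "grip": 1}, {"tx": 0, "ty": 0, "tz": 0.11, "roll": 0, "grip": 1}, {"tx": 0, "ty": 0, "tz": 0.11, "roll": 0, "grip": 1}, {"tx": 0, "ty": 0, "tz": 0.11, "roll": 0, "grip": 1}, {"tx": 0, "ty": 0, "tz": 0.11, "roll": 0, "grip": 1}, {"tx": 0, "ty": 0, "tz": 0.11, "roll": 0, "grip": 1}, {"tx": 0, "ty": 0, "tz": 0.11, "roll": 0, "grip": 1}]}}

```text
t: 8.4
ee_pos: [581.4, 162.9, 191.2]
tool_rot: [2.385, 2.044, 0.002]
force: [-2.2, -0.3, 5.0]
gripper_width: 19.8
grip_force: 58.4
```

```bash
cat >> h.py <<'E'
HUB=np.array([557.7,205.9])
def ang():
    d=env.state()['ee_pos'][:2]-HUB;print('handle angle %.1f r %.1f'%(np.degrees(np.arctan2(d[1],d[0])),np.hypot(*d)))
def circ(a0,step,n=10,z=190,r=50):
    "shares for points on circle at a0+k*step deg, from commanded pose at a0"
    s=env.state();M=R.from_rotvec(s['tool_rot']).as_matrix()
    p=lambda a:r*np.array([np.cos(np.radians(a)),np.sin(np.radians(a)),0])
    for k in range(1,n+1):
        d=M.T@(p(a0+k*step)-p(a0))/100;print('%.0f: %.3f %.3f'%(a0+k*step,d[0],d[1]))
E
python3 - <<'E'
from h import *
show();ang()
p=env.camera_params('scene');P=np.linalg.inv(p['T'])
e=np.array([.149,.989,0]);x=np.array([.989,-.149,0])
for th in(40,45,50):
    q=np.radians(th+9.5);c=np.array([674.8,-272,126])-242.3*np.cos(q)*x+[0,0,242.3*np.sin(q)]
    for sg in(60,-60):
        u=p['K']@(P@[*(c+sg*e),1])[:3];print(th,u[:2]/u[2])
d=env.state()['ee_pos'][:2]-HUB;circ(np.degrees(np.arctan2(d[1],d[0])),-18)
E
```

```text
t 8.40 [581.39 162.85 191.24] xaz 81.2 F [-2.16 -0.25  5.05] w 19.8 g 58.4 tilt [ 0.  0. -1.]
handle angle -61.2 r 49.1
40 [258.81 118.32]
40 [222.74 100.66]
45 [252.88 116.02]
45 [216.53  98.2 ]
50 [246.43 114.44]
50 [209.84  96.42]
-79: -0.075 -0.137
-97: -0.104 -0.291
-115: -0.084 -0.446
-133: -0.017 -0.588
-151: 0.091 -0.701
-169: 0.228 -0.776
-187: 0.382 -0.805
-205: 0.537 -0.785
-223: 0.678 -0.718
-241: 0.792 -0.611
```

Run:
```python
from h import *
circ(-61,-15,4)
for a in range(-121,-400,-24): print('from',a);circ(a,-8,3)
```

```text
-76: -0.066 -0.113
-91: -0.100 -0.239
-106: -0.101 -0.369
-121: -0.068 -0.495
from -121
-129: 0.031 -0.063
-137: 0.070 -0.120
-145: 0.117 -0.172
from -145
-153: 0.054 -0.045
-161: 0.113 -0.081
-169: 0.177 -0.110
from -169
-177: 0.067 -0.019
-185: 0.136 -0.028
-193: 0.206 -0.028
from -193
-201: 0.069 0.010
-209: 0.136 0.029
-217: 0.200 0.058
from -217
-225: 0.059 0.037
-233: 0.112 0.082
-241: 0.159 0.134
from -241
-249: 0.039 0.058
-257: 0.069 0.121
-265: 0.091 0.187
from -265
-273: 0.012 0.069
-281: 0.014 0.138
-289: 0.007 0.208
from -289
-297: -0.017 0.068
-305: -0.043 0.132
-313: -0.079 0.193
from -313
-321: -0.043 0.055
-329: -0.093 0.103
-337: -0.150 0.144
from -337
-345: -0.062 0.033
-353: -0.127 0.056
-361: -0.196 0.070
from -361
-369: -0.070 0.005
-377: -0.139 -0.000
-385: -0.207 -0.015
from -385
-393: -0.065 -0.024
-401: -0.127 -0.057
-409: -0.183 -0.098
```

>>> {"method": "send_rows", "body": {"rows": [{"tx": -0.066, "ty": -0.113, "tz": 0, "roll": 0, "grip": 1}, {"tx": -0.1, "ty": -0.239, "tz": 0, "roll": 0, "grip": 1}, {"tx": -0.101, "ty": -0.369, "tz": 0, "roll": 0, "grip": 1}, {"tx": -0.068, "ty": -0.495, "tz": 0, "roll": 0, "grip": 1}, {"tx": -0.068, "ty": -0.495, "tz": 0, "roll": 0, "grip": 1}]}}

```text
t: 8.82
ee_pos: [530.2, 165.0, 191.2]
tool_rot: [2.383, 2.046, 0.003]
force: [-2.3, 2.9, 4.0]
gripper_width: 19.4
grip_force: 59.5
```

>>> {"method": "send_rows", "body": {"rows": [{"tx": 0.03, "ty": -0.063, "tz": 0, "roll": 0, "grip": 1}, {"tx": 0.07, "ty": -0.12, "tz": 0, "roll": 0, "grip": 1}, {"tx": 0.117, "ty": -0.172, "tz": 0, "roll": 0, "grip": 1}]}}

```text
t: 9.07
ee_pos: [517.7, 176.8, 191.2]
tool_rot: [2.385, 2.04, 0.004]
force: [4.9, -1.9, 6.6]
gripper_width: 19.7
grip_force: 59.7
```

>>> {"method": "send_rows", "body": {"rows": [{"tx": 0.054, "ty": -0.045, "tz": 0, "roll": 0, "grip": 1}, {"tx": 0.113, "ty": -0.081, "tz": 0, "roll": 0, "grip": 1}, {"tx": 0.177, "ty": -0.11, "tz": 0, "roll": 0, "grip": 1}]}}

```text
t: 9.32
ee_pos: [508.9, 195.5, 191.2]
tool_rot: [2.386, 2.04, 0.0]
force: [-0.2, -3.9, 8.4]
gripper_width: 19.8
grip_force: 60.0
```

>>> {"method": "send_rows", "body": {"rows": [{"tx": 0.067, "ty": -0.019, "tz": 0, "roll": 0, "grip": 1}, {"tx": 0.136, "ty": -0.028, "tz": 0, "roll": 0, "grip": 1}, {"tx": 0.206, "ty": -0.028, "tz": 0, "roll": 0, "grip": 1}]}}

```text
t: 9.57
ee_pos: [508.7, 216.9, 191.2]
tool_rot: [2.386, 2.042, -0.001]
force: [-2.4, -3.6, 11.8]
gripper_width: 19.5
grip_force: 60.3
```

>>> {"method": "send_rows", "body": {"rows": [{"tx": 0.069, "ty": 0.01, "tz": -0.01, "roll": 0, "grip": 1}, {"tx": 0.136, "ty": 0.029, "tz": -0.01, "roll": 0, "grip": 1}, {"tx": 0.2, "ty": 0.058, "tz": -0.01, "roll": 0, "grip": 1}]}}

```text
t: 9.82
ee_pos: [517.0, 236.1, 191.2]
tool_rot: [2.386, 2.043, -0.002]
force: [-2.2, -3.8, 5.7]
gripper_width: 19.8
grip_force: 59.8
```

>>> {"method": "send_rows", "body": {"rows": [{"tx": 0.059, "ty": 0.037, "tz": 0, "roll": 0, "grip": 1}, {"tx": 0.112, "ty": 0.082, "tz": 0, "roll": 0, "grip": 1}, {"tx": 0.159, "ty": 0.134, "tz": 0, "roll": 0, "grip": 1}]}}

```text
t: 10.07
ee_pos: [532.7, 250.2, 191.2]
tool_rot: [-2.386, -2.044, 0.002]
force: [-3.0, -3.8, 5.4]
gripper_width: 19.8
grip_force: 59.8
```

>>> {"method": "send_rows", "body": {"rows": [{"tx": 0.039, "ty": 0.058, "tz": 0, "roll": 0, "grip": 1}, {"tx": 0.069, "ty": 0.121, "tz": 0, "roll": 0, "grip": 1}, {"tx": 0.091, "ty": 0.187, "tz": 0, "roll": 0, "grip": 1}]}}

```text
t: 10.32
ee_pos: [552.5, 256.6, 191.2]
tool_rot: [-2.385, -2.044, 0.002]
force: [-5.3, -3.1, 7.3]
gripper_width: 19.5
grip_force: 59.8
```

>>> {"method": "send_rows", "body": {"rows": [{"tx": 0.012, "ty": 0.069, "tz": 0, "roll": 0, "grip": 1}, {"tx": 0.014, "ty": 0.138, "tz": 0, "roll": 0, "grip": 1}, {"tx": 0.007, "ty": 0.208, "tz": 0, "roll": 0, "grip": 1}]}}

```text
t: 10.57
ee_pos: [573.0, 254.5, 191.2]
tool_rot: [-2.384, -2.044, 0.001]
force: [-5.1, -1.5, 7.4]
gripper_width: 19.8
grip_force: 59.8
```

>>> {"method": "send_rows", "body": {"rows": [{"tx": -0.017, "ty": 0.068, "tz": 0, "roll": 0, "grip": 1}, {"tx": -0.043, "ty": 0.132, "tz": 0, "roll": 0, "grip": 1}, {"tx": -0.079, "ty": 0.193, "tz": 0, "roll": 0, "grip": 1}]}}

```text
t: 10.82
ee_pos: [590.8, 244.3, 191.3]
tool_rot: [-2.383, -2.044, -0.0]
force: [-3.9, 2.2, 3.8]
gripper_width: 19.6
grip_force: 59.7
```

>>> {"method": "send_rows", "body": {"rows": [{"tx": -0.043, "ty": 0.055, "tz": 0, "roll": 0, "grip": 1}, {"tx": -0.093, "ty": 0.103, "tz": 0, "roll": 0, "grip": 1}, {"tx": -0.15, "ty": 0.144, "tz": 0, "roll": 0, "grip": 1}]}}

```text
t: 11.07
ee_pos: [603.4, 227.0, 191.3]
tool_rot: [-2.384, -2.045, -0.003]
force: [-1.5, 4.4, 3.4]
gripper_width: 19.6
grip_force: 59.7
```

>>> {"method": "send_rows", "body": {"rows": [{"tx": -0.062, "ty": 0.033, "tz": 0, "roll": 0, "grip": 1}, {"tx": -0.127, "ty": 0.056, "tz": 0, "roll": 0, "grip": 1}, {"tx": -0.196, "ty": 0.07, "tz": 0, "roll": 0, "grip": 1}]}}

```text
t: 11.32
ee_pos: [605.7, 219.0, 191.7]
tool_rot: [-2.365, -2.047, -0.024]
force: [11.2, 61.3, -21.0]
gripper_width: 19.3
grip_force: 59.3
```

Force jumped to 61 N, so the wheel is at its stop, with the handle at about 15°. I'll ease the push and hold briefly.

>>> {"method": "send_rows", "body": {"rows": [{"tx": 0.08, "ty": -0.015, "tz": 0, "roll": 0, "grip": 1}, {"tx": 0.08, "ty": -0.015, "tz": 0, "roll": 0, "grip": 1}, {"tx": 0.08, "ty": -0.015, "tz": 0, "roll": 0, "grip": 1}, {"tx": 0.08, "ty": -0.015, "tz": 0, "roll": 0, "grip": 1}]}}

```text
t: 11.65
ee_pos: [605.9, 219.8, 191.4]
tool_rot: [-2.376, -2.047, -0.01]
force: [0.6, 19.1, -2.4]
gripper_width: 19.6
grip_force: 61.8
```

Run:
```python
from h import *
show();ang()
im=env.snapshot('top');im2=env.snapshot('scene')[:,:,::-1]
k=lambda i,x,y,w,h:cv2.resize(i[y:y+h,x:x+w],(400,300),interpolation=cv2.INTER_CUBIC)
cv2.imwrite('pics/m5.png',np.vstack([np.hstack([k(im[:,:,::-1],205,160,80,60),k(im2,360,200,80,60)]),np.hstack([k(im2,190,75,120,90),k(im[:,:,::-1],340,120,160,120)])]))
```

```text
t 11.65 [605.87 219.84 191.42] xaz 81.5 F [ 0.58 19.13 -2.36] w 19.6 g 61.8 tilt [ 0.    0.01 -1.  ]
handle angle 16.1 r 50.1
```

View pics/m5.png

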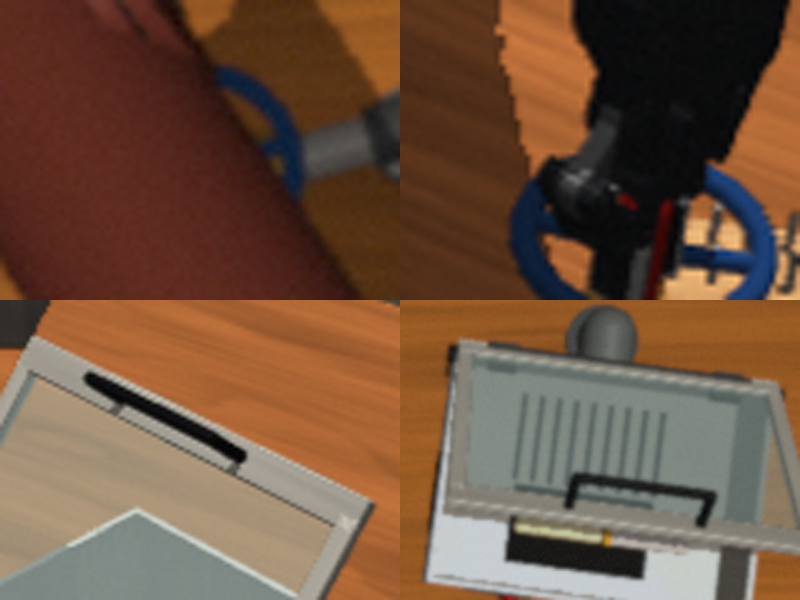

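Run:
```python
from h import *
l=tri((262.6,122.1),(408.8,191.2));r=tri((216.4,98.4),(466,196.8));m=(l+r)/2
print(l,r,np.linalg.norm(l-r),m,np.degrees(np.arcsin((m[2]-126)/242.3))-9.5)
print('table')
a=-351
for n in(10,)*4: print('from',a);circ(a,18,n);a+=18*n
```

```text
[ 538.93 -182.84  309.83] [ 527.25 -313.37  322.53] 131.661643151769 [ 533.09 -248.1   316.18] 42.2114113297081
table
from -351
-333: 0.140 -0.070
-315: 0.252 -0.180
-297: 0.324 -0.318
-279: 0.349 -0.473
-261: 0.326 -0.627
-243: 0.256 -0.767
-225: 0.147 -0.879
-207: 0.008 -0.951
-189: -0.146 -0.977
-171: -0.301 -0.954
from -171
-153: -0.140 0.070
-135: -0.252 0.180
-117: -0.324 0.318
-99: -0.349 0.473
-81: -0.326 0.627
-63: -0.256 0.767
-45: -0.147 0.879
-27: -0.008 0.951
-9: 0.146 0.977
9: 0.301 0.954
from 9
27: 0.140 -0.070
45: 0.252 -0.180
63: 0.324 -0.318
81: 0.349 -0.473
99: 0.326 -0.627
117: 0.256 -0.767
135: 0.147 -0.879
153: 0.008 -0.951
171: -0.146 -0.977
189: -0.301 -0.954
from 189
207: -0.140 0.070
225: -0.252 0.180
243: -0.324 0.318
261: -0.349 0.473
279: -0.326 0.627
297: -0.256 0.767
315: -0.147 0.879
333: -0.008 0.951
351: 0.146 0.977
369: 0.301 0.954
```

The visor triangulates to about 42–44°, inside the band. In the top-left and top-right panels the fingers hold the red handle at the stop. Now I'll back it off two turns.

>>> {"method": "send_rows", "body": {"rows": [{"tx": 0.14, "ty": -0.07, "tz": 0, "roll": 0, "grip": 1}, {"tx": 0.252, "ty": -0.18, "tz": 0, "roll": 0, "grip": 1}, {"tx": 0.324, "ty": -0.318, "tz": 0, "roll": 0, "grip": 1}, {"tx": 0.349, "ty": -0.473, "tz": 0, "roll": 0, "grip": 1}, {"tx": 0.326, "ty": -0.627, "tz": 0, "roll": 0, "grip": 1}, {"tx": 0.256, "ty": -0.767, "tz": 0, "roll": 0, "grip": 1}, {"tx": 0.147, "ty": -0.879, "tz": 0, "roll": 0, "grip": 1}, {"tx": 0.008, "ty": -0.951, "tz": 0, "roll": 0, "grip": 1}, {"tx": -0.146, "ty": -0.977, "tz": 0, "roll": 0, "grip": 1}, {"tx": -0.301, "ty": -0.954, "tz": 0, "roll": 0, "grip": 1}]}}

```text
t: 12.58
ee_pos: [508.1, 198.7, 191.3]
tool_rot: [2.384, 2.045, 0.005]
force: [13.8, 7.2, -7.3]
gripper_width: 19.9
grip_force: 61.6
```

```bash
python3 -c "
from h import *
show();ang()"
```

```text
t 12.58 [508.09 198.74 191.35] xaz 81.2 F [13.79  7.2  -7.33] w 19.9 g 61.6 tilt [ 0.  0. -1.]
handle angle -171.8 r 50.1
```

>>> {"method": "send_rows", "body": {"rows": [{"tx": -0.14, "ty": 0.08, "tz": 0, "roll": 0, "grip": 1}, {"tx": -0.252, "ty": 0.19, "tz": 0, "roll": 0, "grip": 1}, {"tx": -0.324, "ty": 0.328, "tz": 0, "roll": 0, "grip": 1}, {"tx": -0.349, "ty": 0.48, "tz": 0, "roll": 0, "grip": 1}, {"tx": -0.326, "ty": 0.63, "tz": 0, "roll": 0, "grip": 1}, {"tx": -0.256, "ty": 0.767, "tz": 0, "roll": 0, "grip": 1}, {"tx": -0.147, "ty": 0.879, "tz": 0, "roll": 0, "grip": 1}, {"tx": -0.008, "ty": 0.951, "tz": 0, "roll": 0, "grip": 1}, {"tx": 0.146, "ty": 0.977, "tz": 0, "roll": 0, "grip": 1}, {"tx": 0.301, "ty": 0.954, "tz": 0, "roll": 0, "grip": 1}]}}

```text
t: 13.42
ee_pos: [607.6, 211.8, 191.2]
tool_rot: [2.387, 2.04, -0.003]
force: [-9.1, -6.4, 10.5]
gripper_width: 19.6
grip_force: 63.1
```

```bash
python3 -c "
from h import *
show();ang()"
```

```text
t 13.42 [607.62 211.82 191.22] xaz 81.0 F [-9.13 -6.44 10.47] w 19.6 g 63.1 tilt [-0. -0. -1.]
handle angle 6.8 r 50.3
```

One turn is done, and the handle is now at 6.8° going into the second.

>>> {"method": "send_rows", "body": {"rows": [{"tx": 0.14, "ty": -0.08, "tz": 0, "roll": 0, "grip": 1}, {"tx": 0.252, "ty": -0.19, "tz": 0, "roll": 0, "grip": 1}, {"tx": 0.324, "ty": -0.325, "tz": 0, "roll": 0, "grip": 1}, {"tx": 0.349, "ty": -0.475, "tz": 0, "roll": 0, "grip": 1}, {"tx": 0.326, "ty": -0.627, "tz": 0, "roll": 0, "grip": 1}, {"tx": 0.256, "ty": -0.765, "tz": 0, "roll": 0, "grip": 1}, {"tx": 0.147, "ty": -0.875, "tz": 0, "roll": 0, "grip": 1}, {"tx": 0.008, "ty": -0.945, "tz": 0, "roll": 0, "grip": 1}, {"tx": -0.146, "ty": -0.97, "tz": 0, "roll": 0, "grip": 1}, {"tx": -0.301, "ty": -0.945, "tz": 0, "roll": 0, "grip": 1}]}}

```text
t: 14.25
ee_pos: [508.1, 199.0, 191.3]
tool_rot: [-2.384, -2.046, -0.003]
force: [8.1, 6.8, -3.9]
gripper_width: 19.6
grip_force: 61.9
```

```bash
python3 -c "
from h import *
show();ang()"
```

```text
t 14.25 [508.13 198.97 191.31] xaz 81.3 F [ 8.11  6.81 -3.94] w 19.6 g 61.9 tilt [ 0.  0. -1.]
handle angle -172.0 r 50.0
```

>>> {"method": "send_rows", "body": {"rows": [{"tx": -0.14, "ty": 0.075, "tz": 0, "roll": 0, "grip": 1}, {"tx": -0.252, "ty": 0.185, "tz": 0, "roll": 0, "grip": 1}, {"tx": -0.324, "ty": 0.323, "tz": 0, "roll": 0, "grip": 1}, {"tx": -0.349, "ty": 0.475, "tz": 0, "roll": 0, "grip": 1}, {"tx": -0.326, "ty": 0.627, "tz": 0, "roll": 0, "grip": 1}, {"tx": -0.256, "ty": 0.764, "tz": 0, "roll": 0, "grip": 1}, {"tx": -0.147, "ty": 0.875, "tz": 0, "roll": 0, "grip": 1}, {"tx": -0.008, "ty": 0.945, "tz": 0, "roll": 0, "grip": 1}, {"tx": 0.146, "ty": 0.97, "tz": 0, "roll": 0, "grip": 1}, {"tx": 0.301, "ty": 0.948, "tz": 0, "roll": 0, "grip": 1}]}}

```text
t: 15.08
ee_pos: [607.6, 211.9, 191.2]
tool_rot: [2.387, 2.041, -0.004]
force: [-11.2, -6.1, 11.6]
gripper_width: 19.4
grip_force: 63.2
```

```bash
python3 -c "
from h import *
show();ang();circ(9,5,2)"
```

```text
t 15.08 [607.6  211.95 191.19] xaz 81.0 F [-11.16  -6.13  11.62] w 19.4 g 63.2 tilt [-0. -0. -1.]
handle angle 6.9 r 50.3
14: 0.041 -0.015
19: 0.080 -0.034
```

>>> {"method": "send_rows", "body": {"rows": [{"tx": 0.04, "ty": -0.02, "tz": -0.01, "roll": 0, "grip": 1}, {"tx": 0.08, "ty": -0.04, "tz": -0.01, "roll": 0, "grip": 1}, {"tx": 0.08, "ty": -0.04, "tz": -0.01, "roll": 0, "grip": 1}, {"tx": 0.08, "ty": -0.04, "tz": -0.01, "roll": 0, "grip": 1}, {"tx": 0.08, "ty": -0.04, "tz": -0.01, "roll": 0, "grip": 1}, {"tx": 0.08, "ty": -0.04, "tz": -0.01, "roll": 0, "grip": 1}]}}

```text
t: 15.58
ee_pos: [605.5, 221.2, 191.5]
tool_rot: [2.386, 2.042, 0.003]
force: [6.1, 3.0, -2.8]
gripper_width: 19.6
grip_force: 61.6
```

```bash
python3 -c "
from h import *
show();ang();cv2.imwrite('pics/end.png',env.snapshot('scene')[60:330,140:480,::-1].repeat(2,0).repeat(2,1))"
```

```text
t 15.58 [605.45 221.22 191.47] xaz 81.1 F [ 6.11  2.97 -2.84] w 19.6 g 61.6 tilt [ 0.  0. -1.]
handle angle 17.8 r 50.2
```

View pics/end.png

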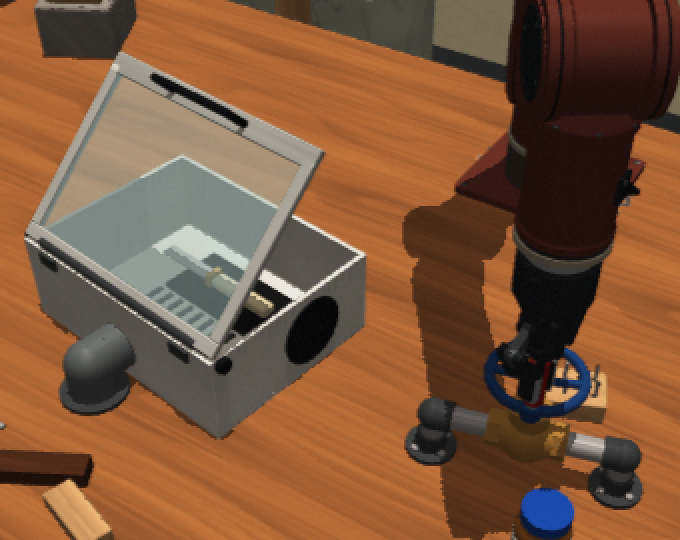

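The visor stands open with its bow at about (200,100). The gripper holds the red handle at about (537,380), two turns past the stop angle (17.8° against 16°), with 62 N of grip. The bur block and jar are undisturbed.

```bash
python3 -c "
from cell import env
print(env.finish_job())"
```

```text
the job is handed in; nothing more can be done
None
```

I've handed the job in; no verdict came back. By my measurements the visor stands open at about 44° and released, and the valve was screwed to its stop, then backed off two turns to within about 2°. The gripper still holds the red handle at about 62 N.

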